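# Latch the tube clamp shut

## Task

Clamp the thin aluminium tube for sawing: take the steel loop of the draw latch by its tab, hook its cross-bar down behind the lip of the keeper on the sliding jaw and draw it back, still held, until it bears firmly on the keeper; let go, then press the black-gripped lever over past its centre until it lies down on its rubber rest and stays there. Work gently by feel: do not ram the loop into the jaw or yank it hard, do not lean on the lever once it is down, and leave the other things on the bench where they lie.

Things in the scene. Friction and masses are not known exactly. Their poses are not given: they have to be found in the camera images.
- fixture: The clamp: blue plate on rubber feet, 260 x 130 mm, top 12 mm up, screwed down. Origin at bench level 12 mm from the plate's middle towards the keeper; x level from lever to keeper (the latch works in the x-z plane, y = 0), z up. The tube, 14 mm thick, lies across it at x = 11 mm, top 26 mm up. The lever's rubber rest, 16 mm wide, stands at x = -97 to -79 mm, top 32 mm up.
- lever_pivot (a point): The axle of the lever, at x = -30, y = 0, z = 36 mm of the clamp, between two small steel cheeks; axes as the clamp's.
- lever (a joint): Lever angle (rad): 0 upright, growing as it swings away from the keeper to the clamp's -x; about 1.57 lying on its rest; limits -0.35 and 1.62. Friction holds it where it is left. With the loop hooked the pull starts near 0.4, takes up to about 10 N at the grip near 0.8 and falls to nothing near 1.27 (centre); beyond, the latch draws the lever down itself.
- lever_grip (a point): Middle of the black grip, 74 mm from the pivot along the lever; it is 24 mm wide (y), 12 mm thick (x), and ends 92 mm from the pivot. z points along the lever to its tip; x is the side facing the keeper, the side to press.
- bail: Wire loop: two legs of 6 mm wire, 28 mm apart, and a cross-bar. Origin on its pivot on the lever, 22 mm from lever_pivot, at (-5.7, 0, 21.3) mm in lever_grip's axes. x runs along the legs to the cross-bar, 96.5 mm away; z up. Turns about y; friction holds it where it is left. Moving its end in the clamp's x-z plane swings the lever too.
- bail_bar (a point): Middle of the loop's cross-bar, 6 mm round, 28 mm long across the clamp; axes as bail.
- bail_tab (a point): Centre of the upright finger tab beyond the cross-bar, 9 mm beyond and 18 mm above bail_bar in the loop's own axes. The tab is 16 mm wide (y), 8 mm thick (x) and 34 mm tall (z): pinch it across its 16 mm width from above.
- jaw: The sliding steel jaw, 58 x 44 mm, top face 24 mm above the bench, that carries the keeper; origin and axes as the clamp's when slack. A strong spring (17 N per mm) holds it slack; the closed latch draws it about 5 mm towards the lever, against the tube.
- keeper (a point): The seat in the keeper: where the cross-bar's middle sits when hooked. 33 mm up, at x = 50.5 mm of the clamp when slack; axes as the clamp's. A 14 mm wide post stands on the lever's side, its face 3 mm away; its lip reaches 2 mm beyond this point, underside 4 mm and top 8 mm above it; jaw top 9 mm below. The bar enters beyond the lip, goes down, then back towards the lever.
- bolt: loose steel hex bolt, 50 mm shank, head 18 mm, lying beside the clamp; a bystander to leave alone
- offcut: loose piece of aluminium tube 22 mm thick, 75 mm long, lying beside the clamp; a bystander to leave alone
- angle_piece: loose flat steel block 60 x 30 x 12 mm lying beside the clamp; a bystander to leave alone
- wrench: loose steel wrench, 180 mm; a bystander to leave alone
- screwdriver: loose screwdriver with a black handle, 200 mm; a bystander to leave alone
- hole_saw: loose dark steel hole saw standing on its teeth, 44 mm across, 55 mm tall; a bystander to leave alone
- bolt_tray: clear plastic tray of bolts, 120 x 160 x 45 mm; a bystander to leave alone

How it is judged:
By the outcome, as a careful person would: the job done as asked, in the order asked, and still so for the second after the job is handed in, with the robot touching nothing.
It also fails if it takes over 50 s, if anything falls off the work surface, if the arm or the gripper's body presses on something with over 40 N, if the wrist force passes 120 N, or if a joint passes its speed limit or range.

## Robot

A 6-joint arm with a two-finger parallel gripper is mounted at the origin on the work surface. World frame = base frame: x ahead of the robot, y to its left, z up, the work surface at z = 0. Lengths are in m, angles in degrees, forces in N, time in s.
With the tool pointing down it reaches from about 0.4 to 0.825 m from the base axis. Payload 7 kg.
Tool frame: the origin (TCP) lies midway between the tips of the shut fingers; the grasp point (between the pads) lies 19 mm behind it; y points along the fingers, z is the direction in which the jaws open and shut, and the axes are right-handed (so a half turn about y gives the same grasp; the last joint's range is limited). The gripper opens to 88 mm and grips with 3 to 60 N. Pads are 19 mm wide; open, the fingers measure 130 mm over their backs; the gripper's body (78 mm by 193 mm) begins 47 mm behind the grasp point.
Start: joints at [-51.102, 20.546, 0.682, 0, -70.136, -16.507], TCP at [0.257, -0.624, 0.227] pointing down, gripper open.
Joint ranges: [-176.03, 176.03], [-82.01, 121.73], [-58.28, 71.71], [-173.87, 95.51], [-174.79, -0.11], [-173.66, 173.66]. Speed limits (degrees/s): [136.94, 136.94, 172.46, 180, 180, 180].

## Interface

Orientations are given as [roll, pitch, yaw] about the fixed x, y, z axes, in that order (R = Rz(yaw) Ry(pitch) Rx(roll)).
In Python, from plant import ctrl gives the robot as it stands.
- The arm moves only by the tool step_arm, never from a script. Its argument "rows" is a list that holds one entry, the list of rows, each a list of 7 numbers: the gripper command: -1 is shut, 1 is fully open, values between are in proportion, then the shift along the world's x, y, z in cm, then the turn, a rotation vector about the world's x, y, z in degrees. In form: [[[fingers, tx, ty, tz, rx, ry, rz], ...]]. A call has 1 to 12 rows; each row shifts and turns the commanded pose from where the row before left it; what a row does not reach is not made up. A row lasts 1/8 s, in which the tool goes at most 62.5 mm and 10.7 degrees, less where a joint would pass 70% of its speed; a pose out of reach is approached as far as the arm can. A call is refused whole if a number of a shift passes 6.25 or a number of a turn 10.7, either way. A call with a gripper value outside its range is refused whole. The fingers move at their own pace and stop on an object; the grip force is fixed at half the most. Time passes only in rows, so rows that do not move let the fingers close. It gives the time, the measured TCP pose, the force and the opening at its end, in the units of the state.
- ctrl.get_obs(): the state, without advancing time (a new reading comes with each control period).
- ctrl.snapshot(name): name is "scene" or "top"; returns the picture (384x512x3 uint8, blue, green, red); there is no depth.
- ctrl.camera_params(name): a dict with "vertical_fov" (degrees; the focal length in pixels is half the picture's height over the tangent of half this angle, whatever the lens; pixels are square), "cx", "cy" (the principal point, pixels), "k1" (the pictures are not rectified: a ray, as slopes to the right and down, at radius r is drawn at 1 + k1 r^2 times it, then the intrinsics apply), "rvec" (rotation vector, rad) and "tvec" (3), from world to camera coordinates, as OpenCV has them. Camera axes: x right, y down, z forward; pixel columns grow to the right and rows downward; lengths in m; the calibration is good to about 2 mm. A picture is of the moment at which its call begins. camera_params takes no time and is no camera call.
- ctrl.close_job(): hands the job in, once; it reports no verdict.
The state is a dict: "clock": time; "joint_pos": joint angles; "qvel": joint speeds; "tau": joint torques, N m; "tool_pos": TCP position; "orientation": TCP orientation; "force": force on the tool from outside, world axes, zero at the start; "moment": the same for the moment, N m; "opening": finger opening in m.
Only numpy, scipy, OpenCV 4.12 (cv2) and the standard library are available. Lean on these libraries where they do the work, as an engineer would, in place of code of your own. Each camera call takes 0.05 s, during which the arm holds its last target. There are 200 camera calls.

## Working session

There is one attempt and no reset: what is moved stays moved. The work goes in short steps, Python scripts to look and compute and a tool call to move; the robot and the scene stay as the last step left them, time stands still between calls to the robot, and variables do not carry over. Pictures are saved under pics/ and viewed, about 8 in all and at most 12, crops included, and the job is handed in when it is done.

Besides the shell and the picture viewer there is one more tool, called after "Request:" as name(argument=value, ...) on one line, values as JSON. step_arm: Moves the arm, as the interface text tells. Its arguments: {"type":"object","properties":{"rows":{"type":"array"}},"required":["rows"]}

```bash
mkdir -p pics; python3 - <<'E'
from plant import ctrl
import cv2,numpy as np
for n in("scene","top"):
    cv2.imwrite(f"pics/{n}0.png",cv2.resize(ctrl.snapshot(n),(800,600),interpolation=cv2.INTER_CUBIC))
    p=ctrl.camera_params(n);print(n,p)
    R=cv2.Rodrigues(np.array(p["rvec"],float))[0];print(-R.T@np.array(p["tvec"]))
print(ctrl.get_obs())
E
```

```text
scene {'vertical_fov': 51.37498984011577, 'cx': 259.9291453897947, 'cy': 181.02270410499207, 'k1': -0.130836173394479, 'rvec': array([ 1.35272251,  2.14622251, -0.94574942]), 'tvec': array([ 0.21940702, -0.27467062,  1.5564648 ])}
[1.29871841 0.37693309 0.84700531]
top {'vertical_fov': 45.84998792224675, 'cx': 250.06089061134335, 'cy': 196.47239982047012, 'k1': -0.008138443972309384, 'rvec': array([ 2.12989893, -2.17959293,  0.07131235]), 'tvec': array([0.05893193, 0.56601186, 1.20061299])}
[0.44521829 0.006883   1.25181757]
{'clock': 0.1, 'joint_pos': array([-5.11025964e+01,  2.05866882e+01,  6.38850812e-01, -2.02510336e-02,
       -7.01366077e+01, -1.65073341e+01]), 'qvel': array([ 0.00827184, -0.2237281 ,  0.05106644,  0.04239732, -0.04201294,
       -0.06465169]), 'tau': array([-1.43230507e-03, -5.84162557e+01,  2.93747842e+01,  7.01533914e+00,
        1.01850060e-02, -6.09446693e-05]), 'tool_pos': array([ 0.25693289, -0.62369894,  0.22571443]), 'orientation': array([-8.99136255e+01,  5.74293549e-03,  2.23831789e+01]), 'force': array([ 0.54100125, -0.65655313, -0.12453842]), 'moment': array([ 0.00576225, -0.00822979,  0.00061716]), 'opening': 0.08805525989585151}
```

View pics/scene0.png

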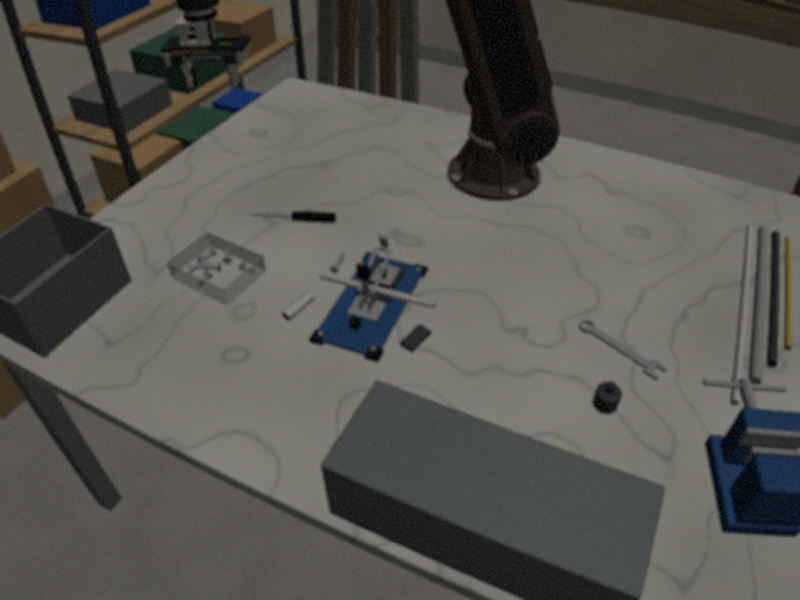

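View pics/top0.png

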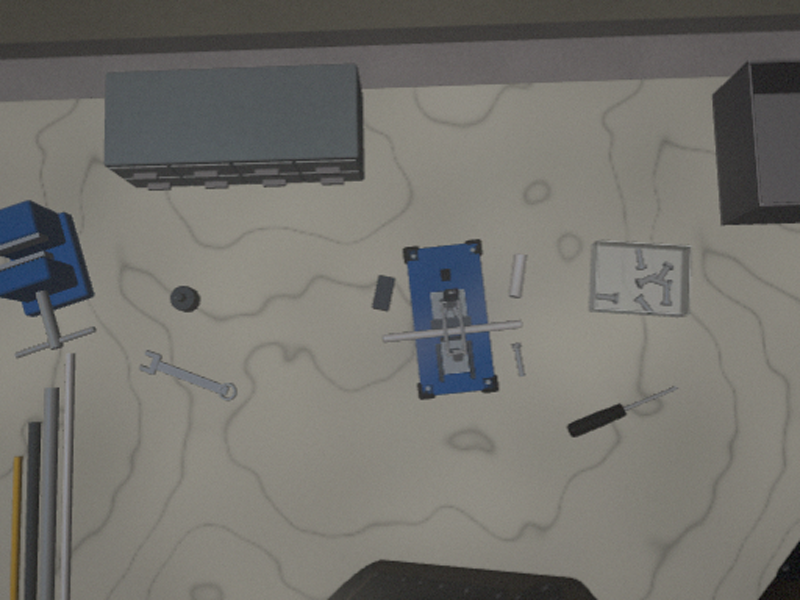

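The top view shows the blue plate around (450,320) at 800 px scale, with the lever side at the top (rubber rest at ~(446,273)) and the jaw at the bottom (~(455,360)). I'll fit the plate next and look at it closer.

```bash
cat > h.py <<'E'
import numpy as np,cv2
from plant import ctrl
def cam(n):
    p=ctrl.camera_params(n);f=192/np.tan(np.radians(p["vertical_fov"])/2)
    K=np.array([[f,0,p["cx"]],[0,f,p["cy"]],[0,0,1]])
    return K,np.array([p["k1"],0,0,0,0.]),np.array(p["rvec"],float),np.array(p["tvec"],float)
def proj(n,P):
    K,d,r,t=cam(n);return cv2.projectPoints(np.atleast_2d(np.array(P,float)),r,t,K,d)[0][:,0]
def ray(n,uv):
    K,d,r,t=cam(n);R=cv2.Rodrigues(r)[0]
    q=cv2.undistortPoints(np.array(uv,float).reshape(-1,1,2),K,d)[:,0]
    return -R.T@t,np.c_[q,np.ones(len(q))]@R
def onz(n,uv,z):
    c,d=ray(n,uv);return c+d*((z-c[2])/d[:,2])[:,None]
E
python3 - <<'E'
from h import *
for n,box in(("top",(245,145,335,265)),("scene",(185,140,285,235))):
    im=np.mean([ctrl.snapshot(n).astype(float) for _ in range(4)],0).astype(np.uint8)
    cv2.imwrite(f"pics/{n}_raw.png",im)
    b,g,r=[im[...,i].astype(int) for i in range(3)]
    m=((b-r>25)).astype(np.uint8)
    x0,y0,x1,y1=box;mm=np.zeros_like(m);mm[y0:y1,x0:x1]=m[y0:y1,x0:x1]
    pts=np.argwhere(mm)[:,::-1].astype(np.float32)
    W=onz(n,pts,.012)[:,:2].astype(np.float32)
    print(n,len(pts),cv2.minAreaRect(W))
    s=6.2 if n=='scene' else 5
    c=cv2.resize(im[y0:y1,x0:x1],None,fx=s,fy=s,interpolation=cv2.INTER_CUBIC);c=cv2.convertScaleAbs(c,alpha=1.6)
    cv2.imwrite(f"pics/{n}1.png",c)
E
```

```text
top 2888 ((0.5470877289772034, -0.0559864267706871), (0.25828003883361816, 0.12787510454654694), 4.819329738616943)
scene 1327 ((0.548644483089447, -0.05479036271572113), (0.2542312741279602, 0.12732015550136566), 5.390280723571777)
```

View pics/top1.png

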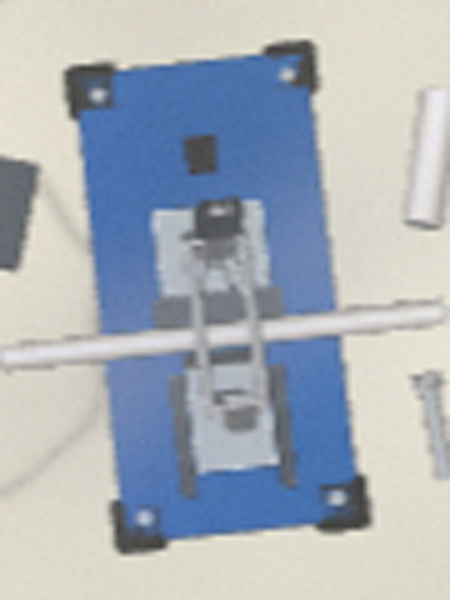

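View pics/scene1.png

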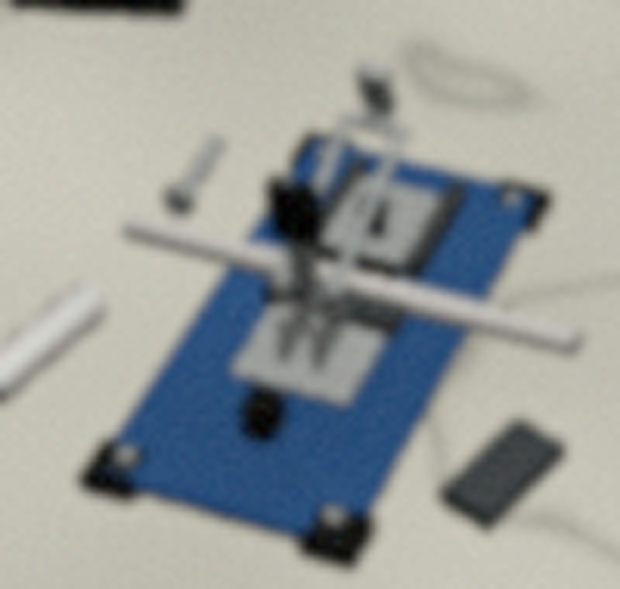

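```bash
cat >> h.py <<'E'
def C2W(F,p):
    p=np.atleast_2d(np.array(p,float))/1000;c,s=np.cos(F[2]),np.sin(F[2])
    return np.c_[F[0]+c*p[:,0]-s*p[:,1],F[1]+s*p[:,0]+c*p[:,1],p[:,2]]
def pts(th,ph):
    u=np.array([-np.sin(th),0,np.cos(th)]);v=np.array([np.cos(th),0,np.sin(th)])
    e=np.array([np.cos(ph),0,np.sin(ph)]);n=np.array([-np.sin(ph),0,np.cos(ph)])
    P=np.array([-30,0,36.]);bp=P-5.7*v+21.3*u;bar=bp+96.5*e
    return dict(piv=P,grip=P+74*u,tip=P+92*u,bp=bp,bar=bar,tab=bar+9*e+18*n,tabtop=bar+9*e+35*n)
E
python3 - <<'E'
from h import *
from scipy.optimize import least_squares
box={"top":(245,145,5),"scene":(185,140,6.2)}
def px(n,u,v): x,y,s=box[n];return np.array([x+(u+.5)/s-.5,y+(v+.5)/s-.5])
obs=[("top","grip",219,219),("scene","grip",294,209),("top","tab",240,415),("scene","tab",376,92),("top","bar",232,400),("scene","bar",372,127)]
F0=np.array([.536,-.0565,np.radians(-174.9)])
print(np.round(C2W(F0,[[-88,0,32]]),4), onz("top",[px("top",201,155)],.032),onz("scene",[px("scene",262,410)],.032))
def res(p):
    d=pts(p[0],p[1]);F=F0+[p[2],p[3],0]
    r=[(proj(n,C2W(F,d[k]))[0]-px(n,u,v)) for n,k,u,v in obs]
    return np.r_[np.ravel(r),p[2:]/.002]
s=least_squares(res,[0,.3,0,0]);print(s.x,np.round(s.fun,1))
d=pts(*s.x[:2])
for k in d: print(k,np.round(d[k],1),np.round(C2W(F0,d[k]),4))
for n in box:
    im=cv2.imread(f"pics/{n}_raw.png");x,y,z=box[n];w,h=((90,120) if n=="top" else (100,95))
    c=cv2.convertScaleAbs(cv2.resize(im[y:y+h,x:x+w],None,fx=z,fy=z,interpolation=cv2.INTER_CUBIC),alpha=1.6)
    P=[C2W(F0,d[k])[0] for k in d]+[C2W(F0,q)[0] for q in([-88,0,32],[50.5,0,33],[-142,65,12],[118,65,12],[118,-65,12],[-142,-65,12],[11,0,26])]
    for q in proj(n,P): cv2.circle(c,tuple(int(a) for a in ((q-[x,y]+.5)*z-.5)),3,(0,0,255),-1)
    cv2.imwrite(f"pics/{n}2.png",c)
a=cv2.imread("pics/top2.png");b=cv2.imread("pics/scene2.png")
o=np.zeros((600,800,3),np.uint8);o[:,:400]=cv2.resize(a,(450,600))[:,25:425];o[100:480,400:]=cv2.resize(b,(400,380));cv2.imwrite("pics/ov.png",o)
E
```

```text
[[ 0.6237 -0.0487  0.032 ]] [[ 0.62135396 -0.04951493  0.032     ]] [[ 0.62801023 -0.04718916  0.032     ]]
[ 0.14046396  0.31899047  0.00045081 -0.00034136] [-0.3  0.3  0.3  0.6 -0.  -1.   0.   0.1  1.   1.1  0.5  0.2  0.2 -0.2]
piv [-30.   0.  36.] [[ 0.5659 -0.0538  0.036 ]]
grip [-40.4   0.  109.3] [[ 0.5762 -0.0529  0.1093]]
tip [-42.9   0.  127.1] [[ 0.5787 -0.0527  0.1271]]
bp [-38.6   0.   56.3] [[ 0.5745 -0.0531  0.0563]]
bar [53.   0.  86.6] [[ 0.4832 -0.0612  0.0866]]
tab [ 55.9   0.  106.5] [[ 0.4803 -0.0615  0.1065]]
tabtop [ 50.6   0.  122.6] [[ 0.4856 -0.061   0.1226]]
```

View pics/ov.png

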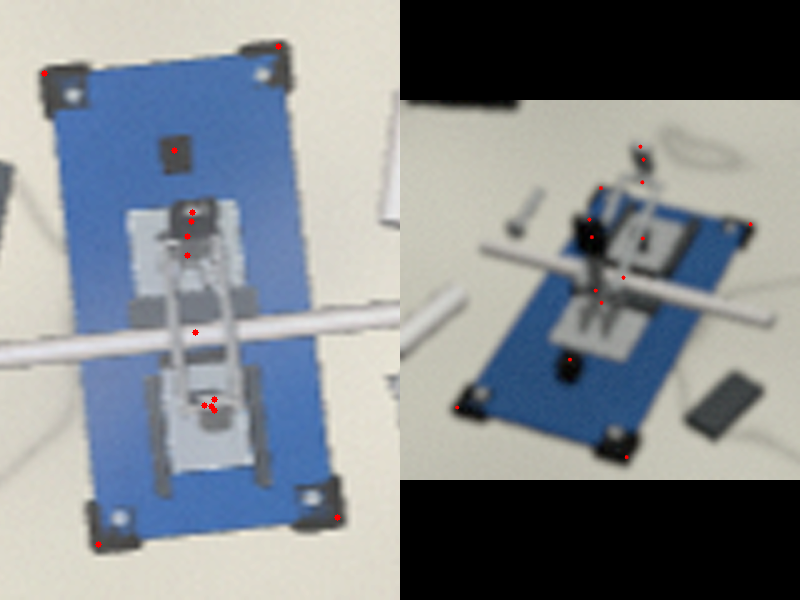

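The overlay agrees with the picture. Plate origin is about (0.536, -0.0565) with yaw -174.9°. The lever is at about 0.14 rad, and the loop is raised about 0.3 rad with its bar near clamp (53, 87) mm. I'm moving to above the tab with the pinch axis along clamp y and a 15° tilt.

Request:
step_arm(rows=[[[1,1.95,4.7,-0.1,0,0,-4.3],[1,1.95,4.7,-0.1,0,0,-4.3],[1,1.95,4.7,-0.1,0,0,-4.3],[1,1.95,4.7,-0.1,0,0,-4.4],[1,1.95,4.7,-0.1,-0.33,3.73,0],[1,1.95,4.7,-0.1,-0.33,3.73,0],[1,1.95,4.7,-0.1,-0.33,3.73,0],[1,1.95,4.7,-0.1,-0.33,3.73,0],[1,1.95,4.7,-0.2,0,0,0],[1,1.95,4.7,-0.2,0,0,0],[1,1.95,4.7,-0.2,0,0,0],[1,1.9,4.6,-0.2,0,0,0]]])

```text
clock: 2.0
tool_pos: [0.4912, -0.0594, 0.2107]
orientation: [-90.0, 14.9, 5.1]
force: [1.5, -0.4, 0.7]
opening: 0.0877
```

Request:
step_arm(rows=[[[1,0,0,0,0,0,0],[1,0,0,0,0,0,0]]])

```text
clock: 2.25
tool_pos: [0.4905, -0.061, 0.2105]
orientation: [-90.0, 15.0, 5.1]
force: [0.3, -0.1, 0.4]
opening: 0.0879
```

Request:
step_arm(rows=[[[1,0,0,-2.15,0,0,0],[1,0,0,-2.15,0,0,0],[1,0,0,-2.15,0,0,0],[1,-0.32,-0.02,-1.2,0,0,0],[1,-0.32,-0.02,-1.2,0,0,0],[1,-0.32,-0.02,-1.2,0,0,0],[1,-0.34,-0.02,-1.2,0,0,0],[1,0,0,0,0,0,0]]])

```text
clock: 3.25
tool_pos: [0.4768, -0.062, 0.0973]
orientation: [-90.0, 15.1, 5.1]
force: [0.3, 0.0, 1.4]
opening: 0.0878
```

```bash
python3 - <<'E'
from h import *
o=[]
for n,(x,y,w,h) in {"top":(265,165,60,80),"scene":(205,130,60,80)}.items():
    im=np.mean([ctrl.snapshot(n).astype(float) for _ in range(2)],0).astype(np.uint8)
    c=cv2.convertScaleAbs(cv2.resize(im[y:y+h,x:x+w],(400,533),interpolation=cv2.INTER_CUBIC),alpha=1.6)
    q=proj(n,[ctrl.get_obs()["tool_pos"]])[0];cv2.circle(c,tuple(int(a) for a in (q-[x,y]+.5)*6.667),3,(0,0,255),-1)
    o.append(c)
cv2.imwrite("pics/g1.png",np.hstack(o));s=ctrl.get_obs();print(s["force"],s["tool_pos"])
E
```

```text
[ 0.67648112 -0.15868778  0.25169403] [ 0.47807587 -0.06181493  0.09846436]
```

View pics/g1.png

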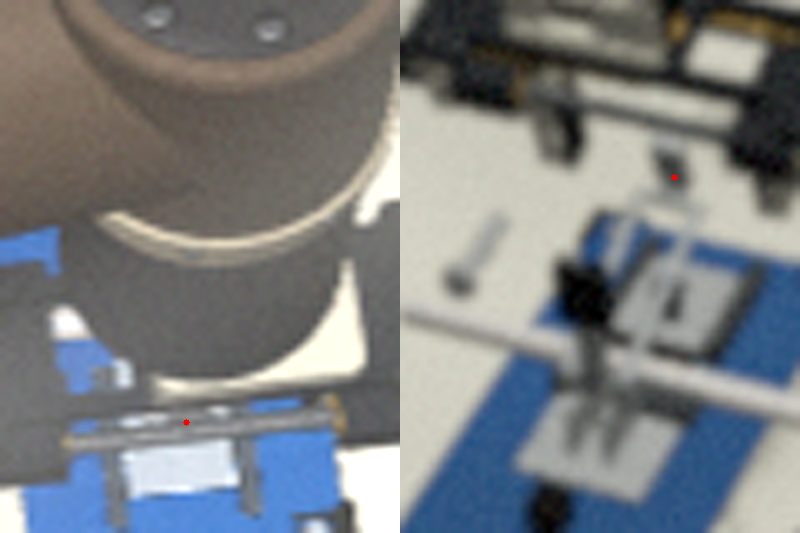

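The scene crop shows the tab at (670,165), midway between the fingertips at (565,150) and (772,195), with the bar below it at about y = 205. I'm closing the gripper.

Request:
step_arm(rows=[[[0.4,0,0,0,0,0,0],[0,0,0,0,0,0,0],[-0.3,0,0,0,0,0,0],[-0.5,0,0,0,0,0,0],[-1,0,0,0,0,0,0],[-1,0,0,0,0,0,0],[-1,0,0,0,0,0,0],[-1,0,0,0,0,0,0]]])

```text
clock: 4.45
tool_pos: [0.4776, -0.062, 0.0981]
orientation: [-90.0, 15.0, 5.1]
force: [0.4, -1.5, -1.4]
opening: 0.0158
```

The opening is 15.8 mm, so the tab is held. Next I'm computing the linkage path.

```bash
python3 - <<'E'
from h import *
from scipy.optimize import fsolve
F=np.array([.536,-.0565,np.radians(-174.9)])
th,ph=.14,.319
t0=np.radians(15);bar0=pts(th,ph)["bar"][[0,2]]
W=ctrl.get_obs()["tool_pos"];c,s=np.cos(F[2]),np.sin(F[2]);d=W[:2]-F[:2]
T0=np.array([c*d[0]+s*d[1],W[2]*1])*[1000,1000];print(T0)
r=lambda a:np.array([[np.cos(a),-np.sin(a)],[np.sin(a),np.cos(a)]])
off=r(-ph)@(T0-bar0);print("off e,n",off)
prev=np.r_[T0,ph]
for b in [(60.5,84),(60.5,70),(60.5,55),(60.5,44),(60.5,36),(60.5,30),(54,30),(50.5,31)]:
    th,ph=fsolve(lambda q:pts(*q)["bar"][[0,2]]-b,[th,ph])
    T=np.array(b)+r(ph)@off;dx=T-prev[:2];dp=np.degrees(ph-prev[2])
    print(b,"th %.3f ph %.3f"%(th,ph),"d_world cm",np.round([c*dx[0]/10,s*dx[0]/10,dx[1]/10],2),"rot",np.round(dp*np.array([-.089,.996]),2),np.round(C2W(F,[T[0],0,T[1]]),4))
    prev=np.r_[T,ph]
E
```

```text
[58.68410669 98.06643834]
off e,n [8.99160525 9.14776406]
(60.5, 84) th -0.152 ph 0.274 d_world cm [-0.8  -0.07 -0.28] rot [ 0.23 -2.59] [[ 0.4696 -0.0624  0.0952]]
(60.5, 70) th -0.024 ph 0.131 d_world cm [-0.15 -0.01 -1.5 ] rot [ 0.73 -8.17] [[ 0.468  -0.0626  0.0802]]
(60.5, 55) th 0.013 ph -0.023 d_world cm [-0.15 -0.01 -1.63] rot [ 0.78 -8.77] [[ 0.4666 -0.0627  0.0639]]
(60.5, 44) th -0.030 ph -0.140 d_world cm [-0.1  -0.01 -1.21] rot [ 0.6  -6.67] [[ 0.4656 -0.0628  0.0518]]
(60.5, 36) th -0.101 ph -0.228 d_world cm [-0.06 -0.01 -0.89] rot [ 0.45 -5.  ] [[ 0.465  -0.0628  0.0429]]
(60.5, 30) th -0.177 ph -0.294 d_world cm [-0.04 -0.   -0.67] rot [ 0.34 -3.8 ] [[ 0.4645 -0.0629  0.0361]]
(54, 30) th 0.153 ph -0.275 d_world cm [0.66 0.06 0.02] rot [-0.1  1.1] [[ 0.4711 -0.0623  0.0364]]
(50.5, 31) th 0.387 ph -0.236 d_world cm [0.37 0.03 0.14] rot [-0.2   2.21] [[ 0.4749 -0.062   0.0378]]
```

Request:
step_arm(rows=[[[-1,-0.35,-0.03,-0.1,0.1,-1.2,0],[-1,-0.35,-0.03,-0.18,0.13,-1.4,0],[-1,-0.05,0,-0.5,0.24,-2.7,0],[-1,-0.05,0,-0.5,0.24,-2.7,0],[-1,-0.05,-0.01,-0.5,0.25,-2.77,0],[-1,-0.05,0,-0.54,0.26,-2.92,0],[-1,-0.05,0,-0.54,0.26,-2.92,0],[-1,-0.05,-0.01,-0.55,0.26,-2.93,0],[-1,0,0,0,0,0,0]]])

```text
clock: 5.58
tool_pos: [0.4658, -0.0631, 0.064]
orientation: [-90.0, -4.6, 5.1]
force: [-3.4, -0.5, 2.3]
opening: 0.0154
```

```bash
python3 - <<'E'
from h import *
o=[]
n="scene";x,y,w,h=195,135,80,60
im=np.mean([ctrl.snapshot(n).astype(float) for _ in range(3)],0).astype(np.uint8)
c=cv2.convertScaleAbs(cv2.resize(im[y:y+h,x:x+w],(800,600),interpolation=cv2.INTER_CUBIC),alpha=1.7)
F=np.array([.536,-.0565,np.radians(-174.9)])
d=pts(.013,-.023)
for P in [C2W(F,d["bar"])[0],C2W(F,d["tab"])[0],C2W(F,d["grip"])[0],C2W(F,[50.5,0,33])[0]]:
    q=proj(n,[P])[0];cv2.circle(c,tuple(int(a) for a in (q-[x,y]+.5)*10),3,(0,0,255),-1)
cv2.imwrite("pics/g2.png",c);s=ctrl.get_obs();print(s["force"],s["tool_pos"],s["orientation"],s["opening"])
E
```

```text
[-3.46376942 -2.38935284  1.68626995] [ 0.46691834 -0.06292543  0.0640624 ] [-90.0051993   -4.52708949   5.08484176] 0.015771846070798137
```

View pics/g2.png

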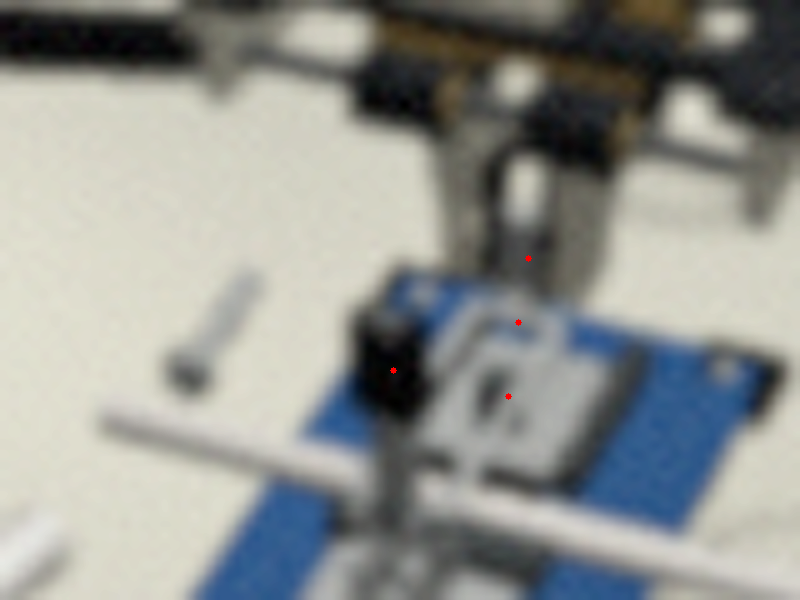

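The crop shows the cross-bar at about (515,303), the keeper post at about (490,395) and the grip at (392,365). The bar is slightly higher or further out than predicted at (518,322). I'm lowering by feel.

Request:
step_arm(rows=[[[-1,-0.02,0,-0.3,0.15,-1.67,0],[-1,-0.03,0,-0.3,0.15,-1.67,0],[-1,-0.02,-0.01,-0.3,0.15,-1.67,0],[-1,-0.03,0,-0.31,0.15,-1.66,0],[-1,0,0,0,0,0,0]]])

```text
clock: 6.35
tool_pos: [0.467, -0.0628, 0.052]
orientation: [-90.0, -11.3, 5.1]
force: [-0.1, -2.8, 0.3]
opening: 0.0156
```

Request:
step_arm(rows=[[[-1,-0.02,0,-0.22,0.11,-1.25,0],[-1,-0.02,0,-0.22,0.11,-1.25,0],[-1,-0.02,0,-0.22,0.11,-1.25,0],[-1,0,0,-0.23,0.12,-1.25,0],[-1,0,0,0,0,0,0]]])

```text
clock: 6.98
tool_pos: [0.4679, -0.0632, 0.0444]
orientation: [-89.9, -16.3, 5.1]
force: [1.6, 2.0, -2.0]
opening: 0.0157
```

Request:
step_arm(rows=[[[-1,-0.01,0,-0.16,0.08,-0.95,0],[-1,-0.01,0,-0.17,0.09,-0.95,0],[-1,0,0,0,0,0,0],[-1,0,0,0,0,0,0]]])

```text
clock: 7.48
tool_pos: [0.4706, -0.0649, 0.0455]
orientation: [-89.1, -17.6, 5.3]
force: [-8.1, 23.0, -2.6]
opening: 0.0158
```

```bash
python3 - <<'E'
from h import *
n="scene"
print([ (lambda s:(np.round(s["force"],1),np.round(s["moment"],2),np.round(s["tool_pos"],4)))(ctrl.get_obs()) for _ in range(1)])
x,y,w,h=195,135,80,60
im=np.mean([ctrl.snapshot(n).astype(float) for _ in range(4)],0).astype(np.uint8)
c=cv2.convertScaleAbs(cv2.resize(im[y:y+h,x:x+w],(800,600),interpolation=cv2.INTER_CUBIC),alpha=1.7)
F=np.array([.536,-.0565,np.radians(-174.9)])
d=pts(-.13,-.26)
for P in [C2W(F,d["bar"])[0],C2W(F,d["tab"])[0],C2W(F,d["grip"])[0],C2W(F,[50.5,0,33])[0]]:
    q=proj(n,[P])[0];cv2.circle(c,tuple(int(a) for a in (q-[x,y]+.5)*10),3,(0,0,255),-1)
cv2.imwrite("pics/g3.png",c)
print(np.round(ctrl.get_obs()["force"],1))
E
```

```text
[(array([-8.1, 23. , -2.6]), array([7.36, 4.22, 2.48]), array([ 0.4706, -0.0649,  0.0455]))]
[-7.6 22.4 -2.2]
```

View pics/g3.png

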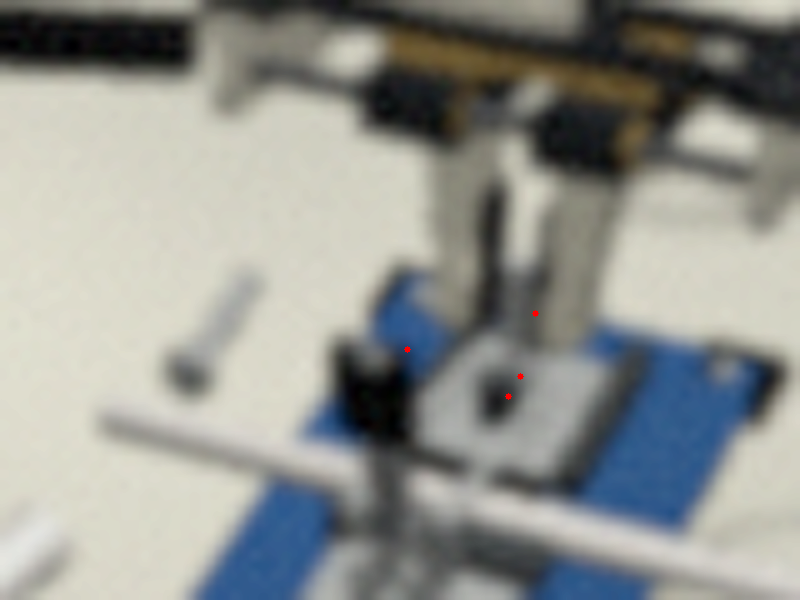

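```bash
python3 - <<'E'
from plant import ctrl
import numpy as np
s=ctrl.get_obs()
for k in s: print(k,np.round(s[k],3))
E
```

```text
clock 7.675
joint_pos [  17.105    5.936  -58.16    17.8     -8.873 -118.889]
qvel [ 0.013  0.078  0.044 -0.015  0.022  0.037]
tau [ -9.821 -26.574  18.288   3.376  -0.915   0.046]
tool_pos [ 0.471 -0.065  0.046]
orientation [-89.122 -17.631   5.265]
force [-7.577 22.379 -2.155]
moment [7.242 4.159 2.398]
opening 0.016
```

Joint 3 is at its limit and joint 5 is near singular, so the arm can't reach a strong inward tilt this close to the base. I'll back up slightly, let go of the loop (friction holds it), and regrasp with the tool leaning outward.

Request:
step_arm(rows=[[[-1,-0.05,0.05,0.1,-0.3,1.5,0],[-1,-0.1,0.05,0.2,-0.4,1.6,0],[-1,-0.1,0.05,0.2,-0.3,1.6,-0.2],[-1,-0.1,0.05,0.2,-0.1,1.6,0],[-1,0,0,0,0,0,0],[-1,0,0,0,0,0,0]]])

```text
clock: 8.43
tool_pos: [0.4692, -0.0633, 0.0537]
orientation: [-89.6, -11.5, 5.1]
force: [5.5, 5.4, -0.1]
opening: 0.0154
```

```bash
python3 - <<'E'
from plant import ctrl
import numpy as np
s=ctrl.get_obs()
for k in s: print(k,np.round(s[k],3))
E
```

```text
clock 8.425
joint_pos [  18.027    7.126  -48.403    5.598  -23.248 -107.847]
qvel [ 0.131 -0.16  -0.224  0.091  0.211 -0.04 ]
tau [ -2.523 -27.687  14.169   3.577  -2.006   0.144]
tool_pos [ 0.469 -0.063  0.054]
orientation [-89.629 -11.527   5.07 ]
force [ 5.51   5.408 -0.134]
moment [ 1.683 -1.342  0.171]
opening 0.015
```

Request:
step_arm(rows=[[[-0.1,0,0,0,0,0,0],[-0.1,0,0,0,0,0,0],[-0.1,0,0,0,0,0,0],[-0.1,-0.1,-0.01,0.2,-0.4,0,0],[-0.1,-0.1,-0.01,0.06,-0.45,5,0],[-0.1,-0.1,-0.01,0,-0.45,5,0],[-0.1,-0.04,0,0,-0.45,5,0],[-0.1,0,0,0,-0.45,5,0],[-0.1,0,0,0,0,0,0],[-0.1,0,0,0,0,0,0]]])

```text
clock: 9.68
tool_pos: [0.4624, -0.0651, 0.0549]
orientation: [-90.1, 8.9, 5.1]
force: [0.1, 0.1, -0.6]
opening: 0.0395
```

```bash
python3 - <<'E'
from h import *
n="scene"
s=ctrl.get_obs();print(np.round(s["joint_pos"],1),np.round(s["force"],1),s["tool_pos"],s["orientation"])
x,y,w,h=195,135,80,60
im=np.mean([ctrl.snapshot(n).astype(float) for _ in range(4)],0).astype(np.uint8)
c=cv2.convertScaleAbs(cv2.resize(im[y:y+h,x:x+w],(800,600),interpolation=cv2.INTER_CUBIC),alpha=1.7)
F=np.array([.536,-.0565,np.radians(-174.9)])
d=pts(-.03,-.14)
for P in [C2W(F,d["bar"])[0],C2W(F,d["tab"])[0],C2W(F,d["grip"])[0],s["tool_pos"]]:
    q=proj(n,[P])[0];cv2.circle(c,tuple(int(a) for a in (q-[x,y]+.5)*10),3,(0,0,255),-1)
cv2.imwrite("pics/g4.png",c)
E
```

```text
[ 15.   17.2 -30.2  -1.8 -51.4 -98.7] [ 0.1  0.1 -0.6] [ 0.46238616 -0.06505521  0.05494201] [-90.14520032   8.87273635   5.08965746]
```

View pics/g4.png

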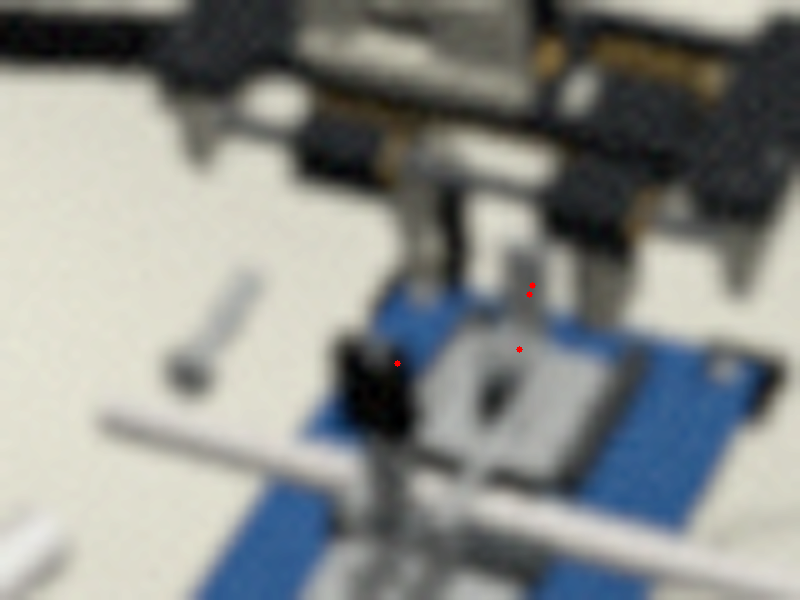

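The tab stands upright at (525,250–330). The grip at (378,390) puts the lever at about 0.12 rad. I'm centring on the tab and regrasping.

Request:
step_arm(rows=[[[-0.1,0.17,0.12,-0.1,0,0,0],[-0.1,0.17,0.11,-0.1,0,0,0],[-0.1,0,0,0,0,0,0],[-0.4,0,0,0,0,0,0],[-0.6,0,0,0,0,0,0],[-1,0,0,0,0,0,0],[-1,0,0,0,0,0,0],[-1,0,0,0,0,0,0]]])

```text
clock: 10.88
tool_pos: [0.4666, -0.0628, 0.0533]
orientation: [-90.1, 8.9, 5.1]
force: [-0.2, -3.1, 0.3]
opening: 0.0158
```

Request:
step_arm(rows=[[[-1,-0.1,-0.01,0,0,0,0],[-1,-0.1,-0.01,0,0,0,0],[-1,-0.02,0,-0.2,0.1,-1.05,0],[-1,-0.02,0,-0.2,0.1,-1.05,0],[-1,-0.02,0,-0.2,0.09,-1.05,0],[-1,-0.02,0,-0.2,0.09,-1.05,0],[-1,0,0,0,0,0,0],[-1,0,0,0,0,0,0]]])

```text
clock: 11.88
tool_pos: [0.4647, -0.0629, 0.0457]
orientation: [-90.1, 4.6, 5.1]
force: [2.3, -4.7, 0.1]
opening: 0.0157
```

Request:
step_arm(rows=[[[-1,-0.02,0,-0.2,0.1,-1.05,0],[-1,-0.02,0,-0.2,0.1,-1.05,0],[-1,-0.01,0,-0.2,0.09,-1.05,0],[-1,0,0,0,0,0,0],[-1,0,0,0,0,0,0]]])

```text
clock: 12.5
tool_pos: [0.4641, -0.0629, 0.0398]
orientation: [-90.1, 1.4, 5.1]
force: [0.9, -4.9, 1.1]
opening: 0.0155
```

Request:
step_arm(rows=[[[-1,-0.01,0,-0.12,0.05,-0.5,0],[-1,0,0,-0.12,0.05,-0.5,0],[-1,0,0,0,0,0,0],[-1,0,0,0,0,0,0]]])

```text
clock: 13.0
tool_pos: [0.4639, -0.0629, 0.0374]
orientation: [-90.1, 0.4, 5.1]
force: [1.5, -4.6, 2.2]
opening: 0.0151
```

Request:
step_arm(rows=[[[-1,0,0,-0.1,0,-0.4,0],[-1,0,0,-0.1,0,-0.4,0],[-1,0,0,0,0,0,0],[-1,0,0,0,0,0,0]]])

```text
clock: 13.5
tool_pos: [0.464, -0.0629, 0.0359]
orientation: [-90.2, -0.4, 5.2]
force: [-0.1, -5.0, 10.1]
opening: 0.016
```

Contact with the jaw top: Fz is 10 N at TCP z ≈ 0.036, so the bar is at about 27 mm. I'm rising about 4.5 mm, then drawing back.

Request:
step_arm(rows=[[[-1,0,0,0.2,-0.05,0.7,0],[-1,0,0,0.25,-0.05,0.7,0],[-1,0.15,0.01,0.01,0,0.4,0],[-1,0.15,0.01,0.01,0,0.4,0],[-1,0.15,0.02,0.01,0,0.4,0],[-1,0,0,0,0,0,0],[-1,0,0,0,0,0,0]]])

```text
clock: 14.38
tool_pos: [0.4668, -0.0627, 0.0395]
orientation: [-90.1, 2.4, 5.1]
force: [-1.7, -5.8, 2.1]
opening: 0.0159
```

Request:
step_arm(rows=[[[-1,0.1,0.01,0,0,0.3,0],[-1,0.1,0.01,0.01,0,0.3,0],[-1,0,0,0,0,0,0],[-1,0,0,0,0,0,0]]])

```text
clock: 14.88
tool_pos: [0.469, -0.0625, 0.0396]
orientation: [-90.0, 3.0, 5.1]
force: [-1.0, -4.9, 1.9]
opening: 0.016
```

Request:
step_arm(rows=[[[-1,0.1,0.01,0.06,0,0.3,0],[-1,0.1,0.01,0.06,0,0.3,0],[-1,0,0,0,0,0,0],[-1,0,0,0,0,0,0]]])

```text
clock: 15.38
tool_pos: [0.4705, -0.0624, 0.0406]
orientation: [-90.0, 3.6, 5.1]
force: [-1.4, -4.1, 0.4]
opening: 0.0156
```

Request:
step_arm(rows=[[[-1,0.08,0.01,0.01,0,0.2,0],[-1,0.08,0.01,0.01,0,0.2,0],[-1,0,0,0,0,0,0],[-1,0,0,0,0,0,0]]])

```text
clock: 15.88
tool_pos: [0.4718, -0.0622, 0.0407]
orientation: [-89.9, 4.1, 5.1]
force: [-2.5, -4.7, 0.6]
opening: 0.0158
```

Request:
step_arm(rows=[[[-1,0.06,0.01,0.01,0,0.2,0],[-1,0.06,0,0.01,0,0.2,0],[-1,0,0,0,0,0,0],[-1,0,0,0,0,0,0]]])

```text
clock: 16.38
tool_pos: [0.4724, -0.0622, 0.0408]
orientation: [-89.9, 4.5, 5.1]
force: [-3.1, -5.2, 2.0]
opening: 0.0157
```

Request:
step_arm(rows=[[[-1,0.06,0.01,0.01,0,0.2,0],[-1,0.06,0,0.01,0,0.2,0],[-1,0,0,0,0,0,0],[-1,0,0,0,0,0,0]]])

```text
clock: 16.88
tool_pos: [0.4727, -0.0622, 0.0409]
orientation: [-89.9, 5.0, 5.1]
force: [-6.3, -3.0, 3.4]
opening: 0.0158
```

Request:
step_arm(rows=[[[-1,0.07,0.01,0,0,0,0],[-1,0.07,0.01,0,0,0,0],[-1,0,0,0,0,0,0],[-1,0,0,0,0,0,0]]])

```text
clock: 17.38
tool_pos: [0.473, -0.0622, 0.0408]
orientation: [-89.9, 5.1, 5.1]
force: [-9.0, -4.0, 5.8]
opening: 0.0154
```

Request:
step_arm(rows=[[[-1,0.07,0.01,0,0,0,0],[-1,0.07,0.01,0,0,0,0],[-1,0,0,0,0,0,0],[-1,0,0,0,0,0,0]]])

```text
clock: 17.88
tool_pos: [0.4733, -0.0622, 0.0408]
orientation: [-89.9, 5.2, 5.1]
force: [-12.2, -2.3, 8.8]
opening: 0.0157
```

```bash
python3 - <<'E'
from h import *
n="scene"
s=ctrl.get_obs();print(np.round(s["joint_pos"],1),np.round(s["moment"],2))
x,y,w,h=195,135,80,60
im=np.mean([ctrl.snapshot(n).astype(float) for _ in range(6)],0).astype(np.uint8)
c=cv2.convertScaleAbs(cv2.resize(im[y:y+h,x:x+w],(800,600),interpolation=cv2.INTER_CUBIC),alpha=1.7)
F=np.array([.536,-.0565,np.radians(-174.9)])
d=pts(.39,-.22)
for P in [C2W(F,d["bar"])[0],C2W(F,d["tab"])[0],C2W(F,d["grip"])[0],C2W(F,d["tip"])[0]]:
    q=proj(n,[P])[0];cv2.circle(c,tuple(int(a) for a in (q-[x,y]+.5)*10),3,(0,0,255),-1)
cv2.imwrite("pics/g5.png",c)
E
```

```text
[ 15.3  17.1 -32.5  -1.5 -45.5 -99.1] [-1.14  4.23  0.07]
```

View pics/g5.png

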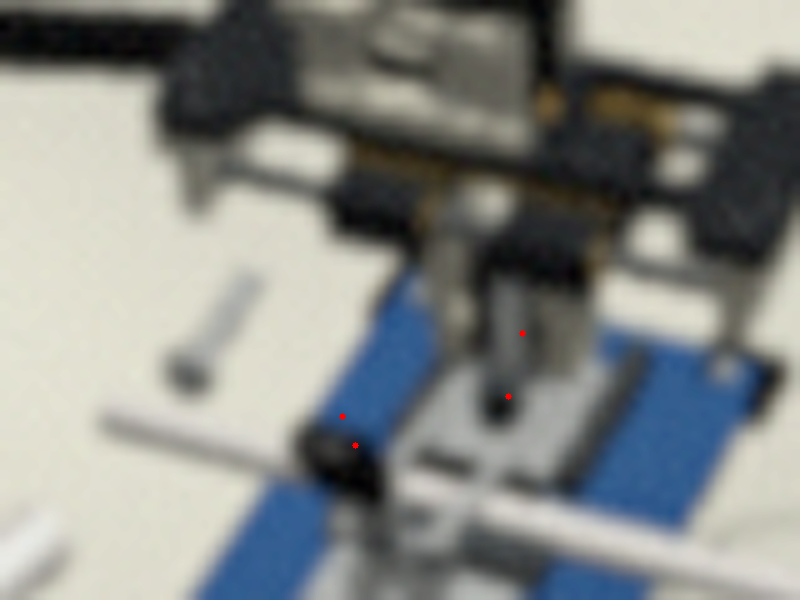

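The lever now reads about 0.4–0.45 rad, which matches a hooked bar. The tab is over the keeper at (505,310) and the grip is at (342,460). I'm drawing slightly firmer.

Request:
step_arm(rows=[[[-1,0.07,0.01,0.06,0,0,0],[-1,0.07,0.01,0.06,0,0,0],[-1,0,0,0,0,0,0],[-1,0,0,0,0,0,0]]])

```text
clock: 18.68
tool_pos: [0.4734, -0.0622, 0.0411]
orientation: [-89.9, 5.4, 5.0]
force: [-12.4, -2.8, 2.1]
opening: 0.0153
```

Request:
step_arm(rows=[[[-1,0.07,0.01,0.06,0,0,0],[-1,0.07,0.01,0.06,0,0,0],[-1,0,0,0,0,0,0],[-1,0,0,0,0,0,0]]])

```text
clock: 19.18
tool_pos: [0.4736, -0.0622, 0.0415]
orientation: [-89.9, 5.5, 5.0]
force: [-12.7, -3.9, -3.4]
opening: 0.0158
```

Request:
step_arm(rows=[[[-1,0.08,0.01,0.03,0,0,0],[-1,0.08,0.01,0.03,0,0,0],[-1,0,0,0,0,0,0],[-1,0,0,0,0,0,0]]])

```text
clock: 19.68
tool_pos: [0.4739, -0.0622, 0.0416]
orientation: [-89.9, 5.6, 5.0]
force: [-14.2, -4.4, -5.0]
opening: 0.0153
```

The pull is firm at 14 N, and lifting is resisted (Fz -5 N), so the bar is under the lip. I'm releasing and retreating upward.

Request:
step_arm(rows=[[[-0.5,0,0,0,0,0,0],[-0.1,0,0,0,0,0,0],[0.2,0,0,0,0,0,0],[0.2,0,0,0,0,0,0],[0.2,0.1,0.01,1,0,0,0],[0.2,0.2,0.02,2,0,0,0],[0.2,0.3,0.03,3,0,0,0],[0,0.2,0.02,3,0,0,0],[-0.5,0,0,3,0,0,0],[-1,0,0,0,0,0,0]]])

```text
clock: 20.92
tool_pos: [0.4926, -0.0596, 0.1677]
orientation: [-89.8, 4.4, 5.2]
force: [-0.3, -0.1, -0.4]
opening: 0.0293
```

```bash
python3 - <<'E'
from h import *
n="scene"
s=ctrl.get_obs();print(np.round(s["tool_pos"],4),np.round(s["orientation"],1),np.round(s["force"],1),s["opening"])
x,y,w,h=195,135,80,60
im=np.mean([ctrl.snapshot(n).astype(float) for _ in range(6)],0).astype(np.uint8)
c=cv2.convertScaleAbs(cv2.resize(im[y:y+h,x:x+w],(800,600),interpolation=cv2.INTER_CUBIC),alpha=1.7)
F=np.array([.536,-.0565,np.radians(-174.9)])
d=pts(.45,-.22)
for P in [C2W(F,d["bar"])[0],C2W(F,d["tab"])[0],C2W(F,d["grip"])[0],C2W(F,d["tip"])[0]]:
    q=proj(n,[P])[0];cv2.circle(c,tuple(int(a) for a in (q-[x,y]+.5)*10),3,(0,0,255),-1)
cv2.imwrite("pics/g6.png",c)
E
```

```text
[ 0.4926 -0.0596  0.1677] [-89.8   4.4   5.2] [-0.3 -0.1 -0.4] 0.02933340245579597
```

View pics/g6.png

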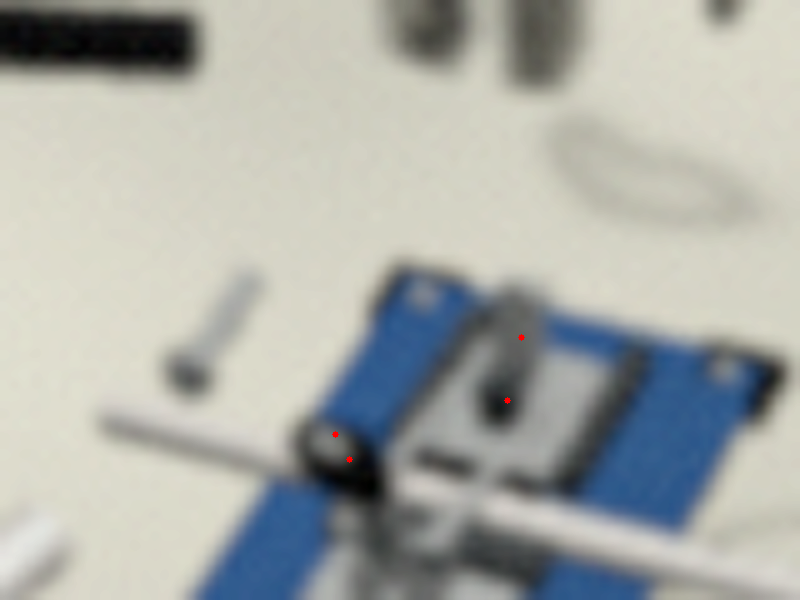

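The loop stays hooked after release: the tab is at (518,315), the keeper at (500,395), and the lever has held at about 0.47 rad. I'm moving the shut fingers to the keeper side of the grip, tilted -20°.

Request:
step_arm(rows=[[[-1,1.4,0.11,-0.3,0.55,-6.1,0],[-1,1.4,0.11,-0.3,0.55,-6.1,0],[-1,1.4,0.11,-0.4,0.55,-6.1,0],[-1,1.4,0.11,-0.4,0.55,-6.1,0],[-1,1.5,0.12,-0.4,0,0,0],[-1,0,0,-1.8,0,0,0],[-1,0,0,-1.9,0,0,0],[-1,0,0,-1.9,0,0,0],[-1,0,0,0,0,0,0]]])

```text
clock: 22.35
tool_pos: [0.5614, -0.0546, 0.0888]
orientation: [-89.9, -19.6, 5.1]
force: [-0.5, 0.2, -0.7]
opening: 0.0004
```

```bash
python3 - <<'E'
from h import *
s=ctrl.get_obs();print(np.round(s["tool_pos"],4),np.round(s["orientation"],1),np.round(s["force"],1),np.round(s["opening"],4),np.round(s["joint_pos"],1))
t=np.radians(20);e=np.array([np.cos(t),-np.sin(t)]);n=np.array([np.sin(t),np.cos(t)])
for th in [.47,.55,.65,.75,.85,.95,1.05,1.15,1.25,1.35,1.45,1.5,1.57]:
    u=np.array([-np.sin(th),np.cos(th)]);v=np.array([np.cos(th),np.sin(th)])
    Q=np.array([-30,36])+72*u+6*v   # finger corner on the face
    # support: finger must stay outside face plane
    k=-9.5 if th<1.22 else 9.5
    T=Q-k*e if th<1.22 else Q+v*(-min(e@v*9.5,-e@v*9.5))
    print(th,np.round(C2W([.536,-.0565,np.radians(-174.9)],[T[0],0,T[1]])[0],4))
E
```

```text
[ 0.5614 -0.0546  0.0888] [-89.9 -19.6   5.1] [-0.5  0.2 -0.7] 0.0004 [  16.5    8.6  -44.9   12.2  -17.6 -112.3]
0.47 [ 0.5841 -0.0522  0.0997]
0.55 [ 0.5894 -0.0517  0.0973]
0.65 [ 0.5956 -0.0512  0.0937]
0.75 [ 0.6015 -0.0507  0.0895]
0.85 [ 0.6069 -0.0502  0.0848]
0.95 [ 0.6118 -0.0497  0.0795]
1.05 [ 0.6162 -0.0493  0.0738]
1.15 [ 0.62   -0.049   0.0676]
1.25 [ 0.632  -0.0479  0.0647]
1.35 [ 0.6343 -0.0477  0.0588]
1.45 [ 0.6361 -0.0476  0.0528]
1.5 [ 0.6368 -0.0475  0.0497]
1.57 [ 0.6376 -0.0474  0.0453]
```

Request:
step_arm(rows=[[[-1,0.6,0.06,0.4,0,0,0],[-1,0.6,0.06,0.4,0,0,0],[-1,0.6,0.05,0.3,0,0,0],[-1,0.4,0.05,0,0,0,0],[-1,0.3,0.03,-0.1,0,0,0],[-1,0.3,0.03,-0.15,0,0,0],[-1,0,0,0,0,0,0]]])

```text
clock: 23.22
tool_pos: [0.5902, -0.0513, 0.0991]
orientation: [-89.8, -19.8, 5.1]
force: [-1.3, 0.1, 2.0]
opening: 0.0003
```

Request:
step_arm(rows=[[[-1,0.3,0.03,-0.17,0,0,0],[-1,0.3,0.03,-0.18,0,0,0],[-1,0.3,0.03,-0.2,0,0,0],[-1,0,0,0,0,0,0]]])

```text
clock: 23.72
tool_pos: [0.599, -0.0505, 0.0934]
orientation: [-89.8, -19.8, 5.1]
force: [-1.7, -1.1, 2.7]
opening: 0.0001
```

Request:
step_arm(rows=[[[-1,0.27,0.02,-0.25,0,0,0],[-1,0.27,0.02,-0.28,0,0,0],[-1,0.25,0.02,-0.3,0,0,0],[-1,0,0,0,0,0,0]]])

```text
clock: 24.22
tool_pos: [0.6077, -0.0497, 0.0857]
orientation: [-89.8, -19.9, 5.2]
force: [-0.7, -0.2, 5.1]
opening: 0.0002
```

Request:
step_arm(rows=[[[-1,0.25,0.02,-0.3,0,0,0],[-1,0.25,0.02,-0.3,0,0,0],[-1,0.22,0.02,-0.3,0,0,0],[-1,0,0,0,0,0,0]]])

```text
clock: 24.72
tool_pos: [0.6147, -0.0491, 0.0765]
orientation: [-89.8, -19.9, 5.1]
force: [1.0, 0.6, 3.2]
opening: 0.0005
```

Request:
step_arm(rows=[[[-1,0.2,0.02,-0.3,0,0,0],[-1,0.2,0.02,-0.3,0,0,0],[-1,0.2,0.02,-0.3,0,0,0],[-1,0,0,0,0,0,0]]])

```text
clock: 25.22
tool_pos: [0.6194, -0.0488, 0.0664]
orientation: [-89.8, -19.7, 5.1]
force: [0.6, 0.3, 0.9]
opening: 0.0002
```

Request:
step_arm(rows=[[[-1,0.2,0.02,-0.3,0,0,0],[-1,0.2,0.02,-0.3,0,0,0],[-1,0,0,0,0,0,0]]])

```text
clock: 25.6
tool_pos: [0.6237, -0.0483, 0.0606]
orientation: [-89.8, -19.7, 5.1]
force: [0.8, 0.3, -0.5]
opening: 0.0006
```

Request:
step_arm(rows=[[[-1,0.1,0.01,-0.3,0,0,0],[-1,0.1,0.01,-0.3,0,0,0],[-1,0.05,0,-0.25,0,0,0],[-1,0,0,0,0,0,0]]])

```text
clock: 26.1
tool_pos: [0.6263, -0.0481, 0.0524]
orientation: [-89.8, -19.8, 5.1]
force: [0.7, 0.2, -0.8]
opening: 0.0005
```

Request:
step_arm(rows=[[[-1,0,0,-0.2,0,0,0],[-1,0,0,-0.15,0,0,0],[-1,0,0,0,0,0,0],[-1,0,0,0,0,0,0]]])

```text
clock: 26.6
tool_pos: [0.6265, -0.048, 0.0493]
orientation: [-89.8, -19.8, 5.1]
force: [0.1, 0.2, -0.3]
opening: 0.0004
```

Nothing resists, so the lever seems to have drawn itself down. I'm retreating clear and checking with both cameras.

Request:
step_arm(rows=[[[-1,0,0,1.5,0,0,0],[-1,0,0,3,0,0,0],[-1,0,-1,4,0,0,0],[-1,-1,-4,4,0,0,0],[-1,-1,-5.5,2,0,0,0],[-1,-1,-5.5,0,0,0,0],[-1,-1,-5.5,0,0,0,0],[-1,-1,-5.5,0,0,0,0],[-1,0,0,0,0,0,0]]])

```text
clock: 27.72
tool_pos: [0.5755, -0.3219, 0.194]
orientation: [-89.8, -19.8, 4.9]
force: [0.0, 0.4, 0.3]
opening: 0.0004
```

```bash
python3 - <<'E'
from h import *
print(ctrl.get_obs()["tool_pos"])
o=[]
F=np.array([.536,-.0565,np.radians(-174.9)])
d=pts(1.57,-.05)
for n,(x,y,w,h) in {"top":(250,150,80,110),"scene":(190,145,80,110)}.items():
    im=np.mean([ctrl.snapshot(n).astype(float) for _ in range(4)],0).astype(np.uint8)
    c=cv2.convertScaleAbs(cv2.resize(im[y:y+h,x:x+w],(400,550),interpolation=cv2.INTER_CUBIC),alpha=1.6)
    for P in [C2W(F,d["tip"])[0],C2W(F,d["grip"])[0],C2W(F,[45.5,0,33])[0]]:
        q=proj(n,[P])[0];cv2.circle(c,tuple(int(a) for a in (q-[x,y]+.5)*5),2,(0,0,255),-1)
    o.append(c)
cv2.imwrite("pics/f.png",np.hstack(o))
E
```

```text
[ 0.57549589 -0.32187769  0.19401737]
```

View pics/f.png

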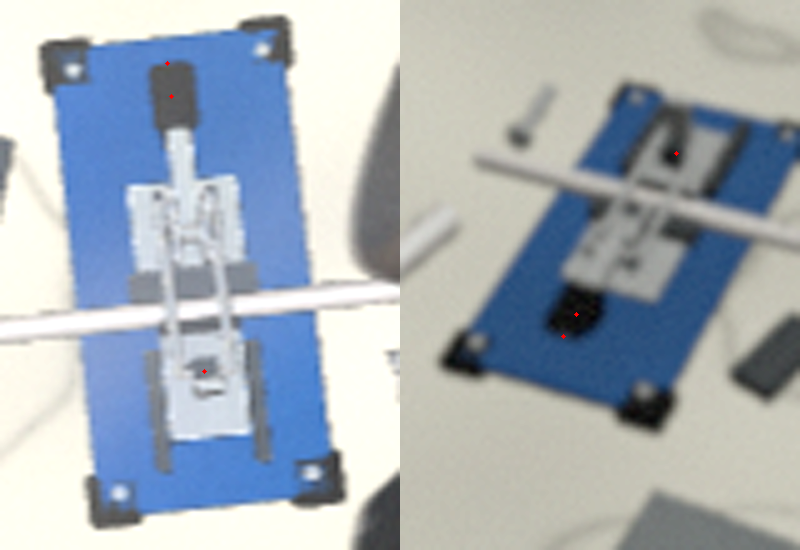

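The lever lies flat, with its tip at (167,63) where the model puts 1.57 rad. The loop end is on the keeper at about (205,375–390). The jaw's outer edge has moved from about 445 to 437 px, or 4–5 mm towards the lever, so the latch is closed. I'm handing in.

```bash
python3 - <<'E'
from h import *
a=cv2.imread("pics/top_raw.png").astype(int);b=np.mean([ctrl.snapshot("top").astype(float) for _ in range(3)],0)
m=(np.abs(a-b).max(2)>25).astype(np.uint8)
n,_,st,_=cv2.connectedComponentsWithStats(m);print([s.tolist() for s in st[1:] if s[4]>6])
print(ctrl.close_job())
E
```

```text
[[0, 50, 512, 334, 103787], [24, 63, 43, 58, 922], [0, 64, 43, 68, 1110], [43, 64, 5, 6, 16], [47, 117, 4, 4, 8], [338, 117, 12, 11, 48], [34, 118, 5, 8, 18], [32, 119, 20, 30, 125], [30, 122, 4, 6, 11], [31, 127, 6, 4, 11], [410, 144, 6, 10, 17], [406, 150, 7, 6, 14], [280, 162, 15, 36, 275], [292, 194, 5, 8, 14], [280, 196, 3, 5, 8], [292, 203, 3, 6, 11], [282, 204, 2, 7, 12], [296, 209, 5, 4, 10], [285, 210, 7, 4, 15], [315, 212, 6, 4, 14], [281, 214, 18, 18, 128], [284, 235, 17, 5, 41], [112, 238, 6, 4, 11], [119, 239, 10, 4, 12], [145, 248, 5, 6, 17], [431, 250, 6, 7, 12], [426, 252, 4, 7, 9], [438, 254, 5, 4, 9], [434, 258, 6, 4, 10], [423, 263, 18, 19, 59], [431, 262, 4, 4, 7], [409, 267, 9, 9, 22], [436, 266, 7, 7, 18], [444, 269, 8, 7, 16], [445, 269, 20, 20, 100], [464, 269, 7, 10, 25], [421, 274, 5, 4, 8], [442, 274, 4, 7, 10], [293, 277, 10, 7, 25], [405, 276, 30, 49, 241], [427, 278, 6, 7, 15], [47, 284, 5, 3, 7], [436, 286, 7, 5, 16], [449, 286, 7, 14, 27], [455, 287, 6, 7, 11], [462, 286, 4, 9, 15], [49, 288, 5, 5, 11], [442, 289, 10, 12, 39], [9, 293, 2, 9, 13], [53, 
[... 1049 characters left out ...]
, 353, 16, 13, 57], [442, 353, 6, 3, 9], [1, 355, 3, 5, 7], [402, 354, 5, 9, 14], [423, 354, 13, 17, 52], [449, 354, 17, 13, 45], [50, 357, 6, 4, 7], [409, 357, 7, 4, 11], [443, 357, 6, 9, 15], [483, 356, 5, 5, 8], [476, 358, 6, 8, 13], [426, 360, 4, 5, 9], [473, 361, 4, 5, 7], [436, 362, 4, 5, 7], [438, 363, 5, 7, 12], [53, 365, 4, 5, 7], [449, 365, 7, 7, 15], [4, 369, 5, 4, 8], [419, 368, 6, 8, 14], [332, 371, 28, 13, 189], [432, 371, 8, 7, 18], [440, 370, 7, 8, 20], [448, 371, 12, 7, 27], [409, 372, 4, 5, 9], [130, 375, 10, 9, 35], [321, 377, 6, 7, 15], [423, 376, 5, 8, 11], [451, 379, 5, 4, 11], [60, 380, 6, 4, 14], [326, 380, 4, 4, 7]]
the job is handed in; nothing more can be done
None
```

The tube is clamped: the loop is hooked on the keeper and the lever lies down on its rest. I handed the job in at about 28 s of the 50 s allowed.

- **Hooking:** I took the loop by its tab, lowered the bar beyond the lip and felt it touch the jaw top at about 10 N. I raised it about 4 mm and drew it back, still held, to about 14 N. Lifting was resisted (about 5 N), which showed the bar was under the lip.
- **Lever:** After letting go, I pressed the lever over. The push peaked at about 5 N in the readings, below the roughly 10 N the task describes, then fell to nothing past centre. I backed off without leaning on it.
- **Trouble on the way:** On the first grasp the arm ran into joint 3's limit while lowering, with up to about 23 N sideways. I backed up, let go of the loop and regrasped it with the tool leaning outward.
- **Last checks:** The final pictures show the lever where the model puts 1.57 rad, the loop end at the keeper, and the jaw about 4–5 mm nearer the lever. The arm was clear, with its force readings near zero.
- **What I could not confirm:** My before/after image comparison was swamped by noise and the arm's changed shading. The bystanders are checked only by eye, for those in the last close crop (bolt, offcut and block), which looked undisturbed. The others were outside that crop.

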